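# Prise open the stuck pod tin

### The arm

A 7-joint arm with a two-finger parallel gripper is mounted at the origin on the work surface. World frame = base frame: x ahead of the robot, y to its left, z up, the work surface at z = 0. Lengths are in m, angles in rad, forces in N, time in s.
With the tool pointing down it reaches from about 0.4 to 0.875 m from the base axis. Payload 19.3 kg.
Tool frame: the origin (TCP) lies midway between the tips of the shut fingers; the grasp point (between the pads) lies 19 mm behind it; z points along the fingers, y is the line along which they close (so a half turn about z gives the same grasp; the last joint's range is limited). The gripper opens to 85 mm and grips with 20 to 120 N. Pads are 22 mm wide; open, the fingers measure 114 mm over their backs; the gripper's body (76 mm by 85 mm) begins 54 mm behind the grasp point. The pads swing forward as they close: fully open they stand 13 mm farther back than shut.
Start: joints at [-1.245, 0.521, -0.036, 1.599, 0.021, 1.021, -0.113], TCP at [0.241, 0.577, 0.231] pointing down, gripper open.
Joint ranges: [-2.91, 2.91], [-0.3, 2.13], [-1.5, 1.42], [0.17, 2.43], [-1.26, 4.41], [0.16, 1.93], [-2.52, 2.52]. Speed limits (rad/s): [1.89, 1.89, 2.39, 2.39, 3.01, 3.01, 3.01].

### API

Orientations are given as a rotation vector (axis times angle).
In Python, from plant import * gives the robot as it stands.
- The arm moves only by the tool step_arm, never from a script. Its argument "increments" is a list of rows, each a list of 7 numbers: the turn, a rotation vector about the tool's x, y, z in units of 180 degrees (1.0 is 180 degrees), then the shift along the tool's x, y, z in units of 1 m (1.0 is 1 m), then the opening, from 0 (shut) to 1 (fully open). A call has 1 to 20 rows; each row shifts and turns the commanded pose from where the row before left it, along the tool's axes as they then stand; what a row does not reach is not made up. A row lasts 1/10 s, in which the tool goes at most 50 mm and 8.59 degrees, less where a joint would pass 70% of its speed; a pose out of reach is approached as far as the arm can. A call with a number of a shift or a turn outside -1 to 1 is refused whole. A call with a gripper value outside its range is refused whole. The fingers move at their own pace and stop on an object; "grip_force" is the grip in N (left out, the last holds). Time passes only in rows, so rows that do not move let the fingers close. It gives the time, the measured TCP pose, the force, the opening and the grip force at its end, in the units of the state.
- observe(): the state, without advancing time (a new reading comes with each control period).
- grab_frame(name): name is "scene" or "side" or "wrist"; returns a dict with "frame" (480x640x3 uint8, red, green, blue), "fx", "fy", "cx", "cy" (pixels), "k1" (the pictures are not rectified: a ray, as slopes to the right and down, at radius r is drawn at 1 + k1 r^2 times it, then the intrinsics apply), "T" (4x4, takes a point from camera to world coordinates); the wrist camera has in their place "mount" (4x4, takes a point from camera to tool coordinates, whose origin is the TCP and whose axes are the flange's). Camera axes: x right, y down, z forward; pixel columns grow to the right and rows downward; lengths in m; the calibration is good to about 2 mm. A picture is of the moment at which its call begins: read the wrist's pose just before it. There is no depth.
- sign_off(): hands the job in; it is judged then, once.
The state is a dict: "time_s": time; "q": joint angles; "dq": joint speeds; "joint_efforts": joint torques, N m; "tool_pos": TCP position; "tcp_rot": TCP orientation; "wrist_force": force on the tool from outside, world axes, zero at the start; "moment": the same for the moment, N m; "grip_width": finger opening in m; "grip_force": force on a finger pad.
Only numpy, scipy, OpenCV 4.12 (cv2) and the standard library are available. Lean on these libraries where they do the work, as an engineer would, in place of code of your own. Each camera call takes 0.05 s, during which the arm holds its last target. There are 200 camera calls.

### The job

The hinged lid of the coffee-pod tin is too tight for fingers: take the palette knife from the chopping board, work its blade into the notch in the tin's front and lever the lid up with it, then swing the lid right back until it stands upright or beyond by itself. Lay the knife back down flat on the chopping board (set it down, do not drop it) and leave the mug, jar and shaker where they stand.

Things in the scene. Friction and masses are not known exactly. Their poses are not given: they have to be found in the camera images.
- tin: Cream rectangular tin, fixed, 120 (x) x 150 (y) x 70 mm tall without lid, walls 3 mm. Origin: centre of its underside, z up. The -x face is the front, with the notch; the rear (+x) top edge carries the lid's hinge, along y. Coffee pods inside reach 29 mm up; above them it is empty. A 5 mm thick steel lid covers it, underside 70 mm up, with a 13 mm skirt over sides and front except at the notch.
- tin_notch (a point): Centre of the notch, in the outer face of the tin's front wall: 60 mm in front (-x) of the tin's centre, 65 mm above the worktop. The notch is an opening 44 mm wide (tin y; the skirt is interrupted there) and 10 mm high, from 60 mm up to the lid's underside at 70 mm. Axes as the tin's: +x points into the tin, z up.
- lid_hinge (a point): Middle of the lid's hinge line, at the rear top edge of the tin, 70 mm above the worktop and 120 mm behind the front face (a dark hinge barrel runs along this edge, opposite the notch); axes as the tin's; it does not move with the lid.
- tin_lid (a joint): Lid angle, rad: 0 shut, 1.57 upright, 1.9 the stop, leaning back. The front edge (122 mm from the hinge; lid 158 mm wide, 0.12 kg) swings up and back. The hinge is stiff (0.15 N m of friction; about 2 N at the front edge with the weight) and the lid stays at whatever angle it is left.
- knife: Palette knife, 200 mm long, 90 g, loose, flat on the board. Dark wood handle 110 mm long (x -80 to +30), 14 mm wide (y), 18 mm high (z 0 to 18); level steel blade 90 mm long (x +30 to +120), 22 mm wide, 2.5 mm thick, its middle plane 9 mm above the handle's underside. Origin: on the handle's underside at the balance point, a good place to grip; +x points to the blade's tip, z up.
- knife_tip (a point): Tip of the knife's blade: 120 mm ahead (+x) of the knife's origin, in the middle of the blade's thickness.
- board: Light wood chopping board, fixed, 280 (x) x 190 (y) x 18 mm thick. Origin: centre of its underside, on the worktop; z up.
- mug: White mug, 80 mm wide, 90 mm tall; bystander. Origin: centre of its underside.
- jar: Glass jar with steel cap, 68 mm wide, 110 mm tall; bystander. Origin: centre of its underside.
- shaker: Steel shaker, 44 mm wide, 80 mm tall; bystander. Origin: centre of its underside.
Not all that is in view belongs to the job. Of the things that look like the knife, the middle-sized one is meant.

How it is judged:
On the way, in this order (a step that is already met when the one before it is completed fails the run):
1. the knife has levered the lid up: it stands over 0.25 rad open while the knife bears on it (value of joint tin_lid above 0.25 rad and contact force between knife and tin above 0.3 N), for 0.1 s.
2. the lid is upright or beyond (value of joint tin_lid above 1.4 rad), for 0.2 s.
At the end, for the whole second after the job is handed in: The lid stands open by itself at 1.4 rad or more (about upright or leaning back), at rest; the knife lies flat (within 0.15 rad) and still on the chopping board, its balance point over the board; mug, jar and shaker within 30 mm of where they stood (value of joint tin_lid above 1.4 rad and velocity of joint tin_lid between -0.05 and 0.05 rad/s and x of knife in the frame of board between -0.14 and 0.14 m and y of knife in the frame of board between -0.095 and 0.095 m and z of knife in the frame of board between 0.012 and 0.042 m and angle between the z axis of knife and the z axis of board, either way round below 0.15 rad and linear speed of knife below 0.03 m/s and distance of each of mug, jar, shaker from where it was at the start of the episode below 0.03 m); the robot touches nothing.
It fails at once if the fingers press on the tin or its lid (over 2 N) before the knife has raised the lid by 0.2 rad (value of joint tin_lid below 0.2 rad and contact force between the fingers and tin above 2 N).
It fails at once if the knife is dropped (falls free at over 0.8 m/s, about 30 mm of fall) (linear speed of knife above 0.8 m/s and contact force between the fingers and knife below 0.2 N).
It fails at once if the mug, jar or shaker is pushed more than 30 mm or tipped over (distance of any of mug, jar, shaker from where it was at the start of the episode above 0.03 m or angle between any of mug, jar, shaker's own z axis and vertical above 0.5 rad).
It also fails if it takes over 61 s, if anything falls off the work surface, if the arm or the gripper's body presses on something with over 40 N, if the wrist force passes 120 N, or if a joint passes its speed limit or range.

## Working session

There is one attempt and no reset: what is moved stays moved. The work goes in short steps, Python scripts to look and compute and a tool call to move; the robot and the scene stay as the last step left them, time stands still between calls to the robot, and variables do not carry over. Pictures are saved under pics/ and viewed, at most 10 in all, crops included, and the job is handed in when it is done.

Besides the shell and the picture viewer there is one more tool, called as name([rows], argument=value, ...), one row to a line, values as JSON. step_arm: Moves the arm, as the interface text tells. Its arguments: {"type":"object","properties":{"increments":{"type":"array"},"grip_force":{"type":"number"}},"required":["increments"]}

```bash
ls; mkdir -p pics
python3 - <<'E'
from plant import *
import cv2,numpy as np,pickle
s=observe(); print(s)
for n in ["scene","side"]:
    g=grab_frame(n); cv2.imwrite(f"pics/{n}0.png",g["frame"][:,:,::-1]); pickle.dump(g,open(f"{n}0.pkl","wb"))
    print(n,{k:v for k,v in g.items() if k!="frame"})
E
```

```text
pics
{'time_s': 0.0, 'q': array([-1.24521477,  0.52202115, -0.0363433 ,  1.59999628,  0.02116257,
        1.02111552, -0.11280933]), 'dq': array([ 0.00059091,  0.00055746, -0.0022952 , -0.00180031,  0.00037807,
        0.00167026, -0.00025556]), 'joint_efforts': array([-3.57383260e-04, -9.27084732e+01,  1.98006526e+00, -3.69927621e+01,
        1.78903830e-02,  8.42278154e-03,  1.19026681e-04]), 'tool_pos': array([0.24084056, 0.57636268, 0.2307253 ]), 'tcp_rot': array([-6.17645061e-01, -3.08009010e+00,  1.79440259e-03]), 'wrist_force': array([-0.50580995,  0.62907489, -0.26102574]), 'moment': array([-0.01185722,  0.03406797, -0.01879016]), 'grip_force': 0.0, 'grip_width': 0.08574951601397361}
scene {'fx': 465.3457177595497, 'fy': 465.3457177595497, 'cx': 314.38991496787816, 'cy': 236.01122568951862, 'k1': -0.020577533427373458, 'T': array([[ 0.85407356,  0.33235018, -0.40012713,  1.02286283],
       [ 0.51998039, -0.5257557 ,  0.6732023 , -0.87156888],
       [ 0.01336979, -0.78302255, -0.62184961,  0.87695493],
       [ 0.        ,  0.        ,  0.        ,  1.        ]])}
side {'fx': 489.5063792136304, 'fy': 489.5063792136304, 'cx': 316.7301476162234, 'cy': 240.03522821711394, 'k1': -0.11365241690814624, 'T': array([[ 0.95222661, -0.17050419,  0.25336299,  0.26260488],
       [-0.30525596, -0.50661004,  0.80632814, -0.89632771],
       [-0.00912608, -0.84514767, -0.53445498,  0.62478732],
       [ 0.        ,  0.        ,  0.        ,  1.        ]])}
```

View pics/scene0.png

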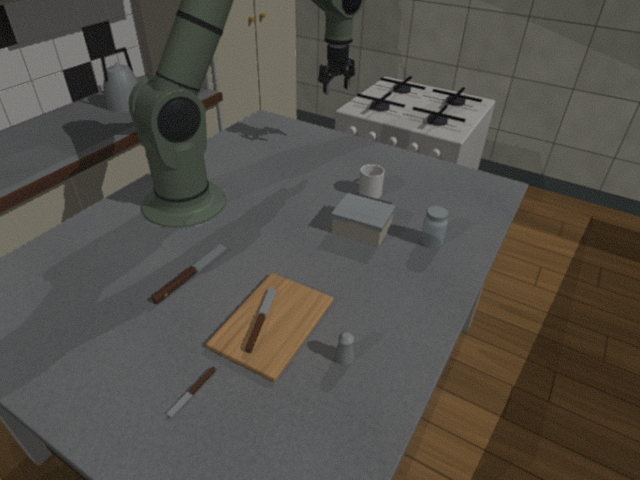

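View pics/side0.png

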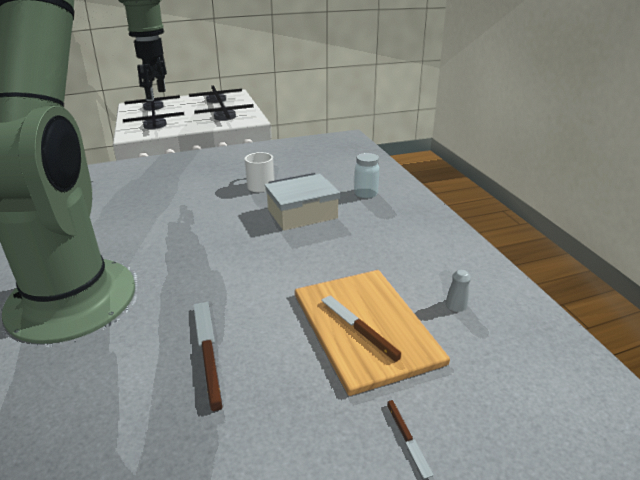

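Knife candidates in the scene view: the large one (190,273) on the worktop, the one on the board (261,319), and the small one (192,392). The middle-sized one is on the board, as the task says. In the side view the tin is at (303,200), the mug at (259,172), the jar at (367,175) and the shaker at (458,290). Next I'll look at close crops of the knife and tin.

Run:
```python
import cv2,numpy as np
a=cv2.imread("pics/side0.png"); b=cv2.imread("pics/scene0.png")
def crop(im,x,y,w,h,W,H): return cv2.resize(im[y:y+h,x:x+w],(W,H),interpolation=cv2.INTER_CUBIC)
# top: side board (290..455, 265..395); bottom: scene tin & side tin
cv2.imwrite("pics/c1.png",crop(a,290,265,160,130,640,520))
t=np.hstack([crop(b,320,180,80,80,400,400),crop(a,255,165,80,80,400,400)])
cv2.imwrite("pics/c2.png",t)
```

```text
(no output)
```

View pics/c1.png

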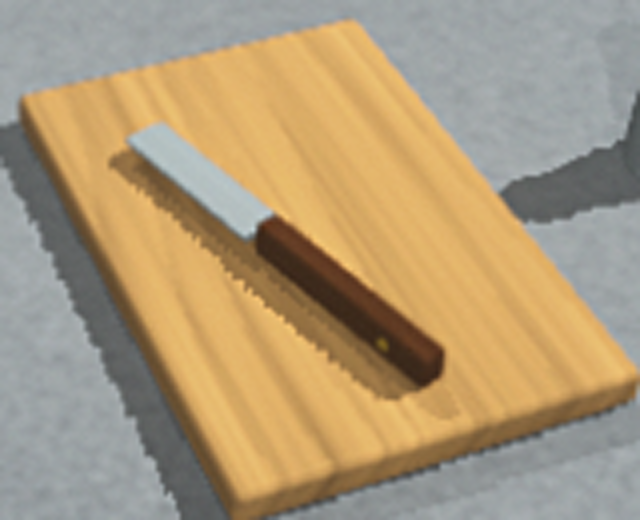

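View pics/c2.png

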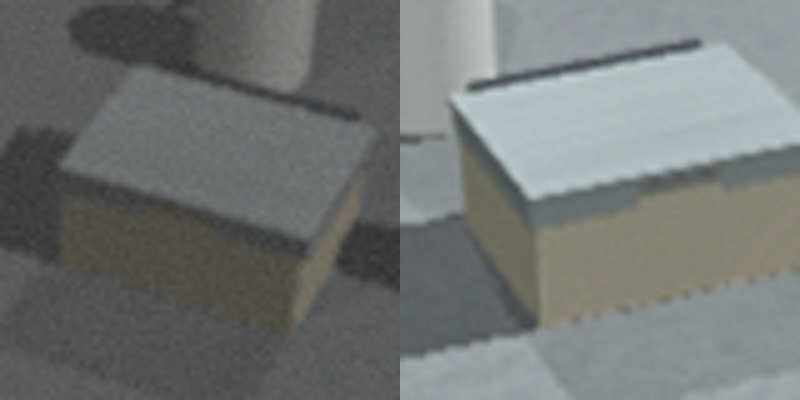

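The crops show the knife on the board: blade tip at about (146,131) in the crop and handle end at about (440,357). The tin's notch is at crop (680,180) in the side view, in the face toward the camera, and the hinge bar is on the far edge. I'll fit planar poses to these corners.

```bash
cat > h.py <<'E'
import numpy as np,pickle,cv2
from scipy.optimize import least_squares
from scipy.spatial.transform import Rotation as R
def proj(g,P,T=None):
    T=g["T"] if T is None else T
    p=(np.atleast_2d(P)-T[:3,3])@T[:3,:3]
    s=p[:,:2]/p[:,2:]; s=s*(1+g["k1"]*(s**2).sum(1,keepdims=True))
    return s*[g["fx"],g["fy"]]+[g["cx"],g["cy"]]
def unproj(g,uv,z,T=None):
    T=g["T"] if T is None else T
    d=(np.atleast_2d(uv)-[g["cx"],g["cy"]])/[g["fx"],g["fy"]]; s=d.copy()
    for _ in range(8): s=d/(1+g["k1"]*(s**2).sum(1,keepdims=True))
    r=np.c_[s,np.ones(len(s))]@T[:3,:3].T
    return T[:3,3]+r*((z-T[2,3])/r[:,2])[:,None]
def place(x,L):
    c,s=np.cos(x[2]),np.sin(x[2]); L=np.array(L,float)
    return np.c_[x[0]+c*L[:,0]-s*L[:,1],x[1]+s*L[:,0]+c*L[:,1],L[:,2]]
def fit(obs,x0):  # obs: list of (g, local pts, pixels, T)
    f=lambda x:np.concatenate([(proj(g,place(x,L),T)-U).ravel() for g,L,U,T in obs])
    r=least_squares(f,x0,loss="soft_l1"); return r.x,np.round(r.fun.reshape(-1,2),1)
E
python3 - <<'E'
from h import *
S=pickle.load(open("scene0.pkl","rb")); D=pickle.load(open("side0.pkl","rb"))
c1=lambda L:np.array(L)/4+[290,265]-.375
cs=lambda L:(np.array(L)-[400,0])/5+[255,165]-.4
cb=lambda L:np.array(L)/5+[320,180]-.4
# tin: lid: front x=-.062, hinge +.06, y +-.079
print("lid corners side z.075\n",unproj(D,cs([[535,198],[450,95],[722,42]]),.075).round(3),"\nscene\n",unproj(S,cb([[65,168],[140,68],[375,130],[308,252]]),.075).round(3))
F=[-.062,.079,.075];B=[.06,.079,.075];BR=[.06,-.079,.075];FR=[-.062,-.079,.075]
tin,r=fit([(D,[F,B,BR,[-.06,.075,0]],cs([[535,198],[450,95],[722,42],[540,326]]),None),
 (S,[F,B,BR,FR,[-.06,-.075,0]],cb([[65,168],[140,68],[375,130],[308,252],[290,328]]),None)],[.5,.3,1.4])
print("tin",tin,r.tolist())
print("board", unproj(D,c1([[22,95],[352,20],[640,372],[237,508]]),.018).round(3).tolist())
kn,r=fit([(D,[[.12,.011,.02825],[.12,-.011,.02825],[-.08,.007,.036],[-.08,-.007,.036]],c1([[128,140],[163,123],[421,364],[444,350]]),None)],[.6,-.1,2.2]); print("knife",kn,r.tolist())
print("scene check",proj(S,place(kn,[[.12,0,.027],[-.08,0,.036]])).round(0).tolist())
for n,g,uv in [("mug",D,(259,186)),("jar",D,(367,193)),("shk",D,(457,308))]: print(n,unproj(g,uv,0).round(3))
E
```

```text
lid corners side z.075
 [[0.493 0.112 0.075]
 [0.479 0.236 0.075]
 [0.632 0.252 0.075]] 
scene
 [[0.496 0.118 0.075]
 [0.483 0.237 0.075]
 [0.635 0.253 0.075]
 [0.652 0.121 0.075]]
tin [0.5634669  0.1853924  1.67583635] [[-0.9, -0.6], [-0.1, -0.1], [1.2, -0.3], [0.8, -0.0], [-1.8, -0.1], [-1.2, -0.3], [0.1, 0.0], [0.4, -2.5], [0.3, 1.8]]
board [[0.454, -0.14, 0.018], [0.637, -0.134, 0.018], [0.65, -0.408, 0.018], [0.462, -0.42, 0.018]]
knife [ 0.53646055 -0.31105443  1.88558063] [[-0.5, -0.7], [-0.1, -0.7], [0.1, 0.5], [0.5, 0.3]]
scene check [[272.0, 289.0], [245.0, 349.0]]
mug [[0.489 0.38  0.   ]]
jar [[0.769 0.237 0.   ]]
shk [[ 0.744 -0.28   0.   ]]
```

Tin centre is about (0.563, 0.185) with yaw 96°. The knife is at (0.536, -0.311) with yaw 108°, and the residuals are within about 2 px. The fit reproduces the board's sides (190 x 280 mm), and the knife pose projects onto what the scene view shows. I'll move via a point that stays clear of the base.

step_arm([
  [0, 0, 0.0456, 0, 0, 0, 1],
  [0, 0, 0.0456, 0, 0, 0, 1],
  [0, 0, 0.0456, 0, 0, 0, 1],
  [0, 0, 0.0456, 0, 0, 0, 1],
  [0, 0, 0.0456, 0, 0, 0, 1],
  [0, 0, 0.0456, 0, 0, 0, 1],
  [0, 0, 0, -0.0407, 0.0152, -0.0014, 1],
  [0, 0, 0, -0.0407, 0.0152, -0.0014, 1],
  [0, 0, 0, -0.0407, 0.0152, -0.0014, 1],
  [0, 0, 0, -0.0407, 0.0152, -0.0014, 1],
  [0, 0, 0, -0.0407, 0.0152, -0.0014, 1],
  [0, 0, 0, -0.0407, 0.0152, -0.0014, 1],
  [0, 0, 0, -0.0407, 0.0152, -0.0014, 1],
  [0, 0, 0, -0.0407, 0.0152, -0.0014, 1],
  [0, 0, 0, -0.0407, 0.0152, -0.0014, 1],
  [0, 0, 0, -0.0407, 0.0152, -0.0014, 1],
  [0, 0, 0, -0.0407, 0.0152, -0.0014, 1],
  [0, 0, 0, -0.0407, 0.0152, -0.0014, 1],
  [0, 0, 0, -0.0407, 0.0152, -0.0014, 1],
  [0, 0, 0, -0.0407, 0.0152, -0.0014, 1],
])

```text
time_s: 2.1
tool_pos: [0.6208, 0.0995, 0.2507]
tcp_rot: [-1.845, -2.543, 0.0]
wrist_force: [0.0, 0.9, -0.3]
grip_width: 0.0853
grip_force: 0.0
```

step_arm([
  [0, 0, 0, -0.0365, -0.0206, 0.013, 1],
  [0, 0, 0, -0.0365, -0.0206, 0.013, 1],
  [0, 0, 0, -0.0365, -0.0206, 0.013, 1],
  [0, 0, 0, -0.0365, -0.0206, 0.013, 1],
  [0, 0, 0, -0.0365, -0.0206, 0.013, 1],
  [0, 0, 0, -0.0365, -0.0206, 0.013, 1],
  [0, 0, 0, -0.0365, -0.0206, 0.013, 1],
  [0, 0, 0, -0.0365, -0.0206, 0.013, 1],
  [0, 0, 0, -0.0365, -0.0206, 0.013, 1],
  [0, 0, 0, -0.0365, -0.0206, 0.013, 1],
  [0, 0, 0, 0, 0, 0, 1],
  [0, 0, 0, 0, 0, 0, 1],
])

```text
time_s: 3.3
tool_pos: [0.5367, -0.3107, 0.1202]
tcp_rot: [-1.847, -2.54, 0.001]
wrist_force: [0.4, 1.5, 0.1]
grip_width: 0.0851
grip_force: 0.0
```

Run:
```python
from plant import *
from h import *
s=observe(); g=grab_frame("wrist"); print(s["time_s"],s["tool_pos"],R.from_rotvec(s["tcp_rot"]).as_matrix().round(3).tolist(),s["q"].round(2))
T=np.eye(4);T[:3,:3]=R.from_rotvec(s["tcp_rot"]).as_matrix();T[:3,3]=s["tool_pos"];T=T@g["mount"]
cv2.imwrite("pics/w1.png",g["frame"][:,:,::-1]); g["T"]=T; pickle.dump(g,open("w1.pkl","wb"))
kn=[.5365,-.3111,1.8856]
print(proj(g,place(kn,[[.12,.011,.02825],[.12,-.011,.02825],[.03,.007,.036],[.03,-.007,.036],[-.08,.007,.036],[-.08,-.007,.036]])).round(0).tolist())
```

```text
3.3 [ 0.53668432 -0.31065995  0.12024218] [[-0.308, 0.951, -0.001], [0.951, 0.308, 0.0], [0.001, -0.001, -1.0]] [ 0.25  0.66  0.26  1.72 -0.23  0.79  0.94]
[[302.0, 24.0], [345.0, 24.0], [311.0, 201.0], [336.0, 201.0], [313.0, 368.0], [335.0, 368.0]]
```

View pics/w1.png

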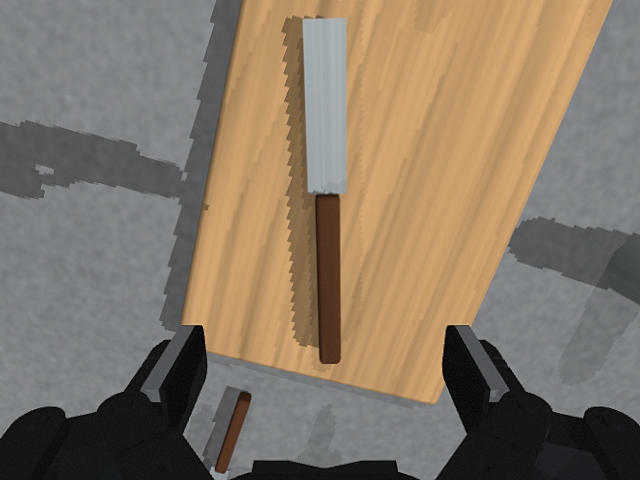

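The wrist view shows the knife lying along the tool axis. Its tip is at (303–347, 18), the handle front at (316–340, 194) and the handle rear at (319–341, 362), about 3 mm from my prediction. I'll refit with it.

Run:
```python
from h import *
g=pickle.load(open("w1.pkl","rb"))
kn,r=fit([(g,[[.12,.011,.02825],[.12,-.011,.02825],[.03,.007,.036],[.03,-.007,.036],[-.08,.007,.036],[-.08,-.007,.036]],[[303,18],[347,18],[316,194],[340,194],[319,362],[341,362]],None)],[.5365,-.3111,1.8856])
print(kn,np.degrees(kn[2]),r.tolist())
d=kn[:2]-[.53668,-.31066]; print("tool",d@[-.308,.951],d@[.951,.308])
```

```text
[ 0.53800437 -0.30691882  1.90150486] 108.94820316864265 [[0.2, -1.6], [-0.1, -2.4], [-1.0, 0.7], [0.4, 0.3], [0.1, 1.9], [0.1, 1.6]]
tool 0.003149959655611058 0.0024117619746459786
```

step_arm([
  [0, 0, -0.005, 0.003, 0.0024, 0.0, 1],
  [0, 0, 0, 0, 0, 0.02, 1],
  [0, 0, 0, 0, 0, 0.02, 1],
  [0, 0, 0, 0, 0, 0.02, 1],
  [0, 0, 0, 0, 0, 0.02, 0.6],
  [0, 0, 0, 0, 0, 0.0107, 0.5],
  [0, 0, 0, 0, 0, 0.008, 0.4],
  [0, 0, 0, 0, 0, 0, 0.3],
  [0, 0, 0, 0, 0, 0, 0.2],
  [0, 0, 0, 0, 0, 0, 0.1],
  [0, 0, 0, 0, 0, 0, 0],
  [0, 0, 0, 0, 0, 0, 0],
  [0, 0, 0, 0, 0, 0, 0],
  [0, 0, 0, 0, 0, 0, 0],
  [0, 0, 0, 0, 0, 0, 0],
], grip_force=90)

```text
time_s: 4.85
tool_pos: [0.5393, -0.3065, 0.0233]
tcp_rot: [1.824, 2.556, 0.001]
wrist_force: [-1.2, 1.2, 7.9]
grip_width: 0.0114
grip_force: 88.8
```

step_arm([
  [0, 0, 0, 0, 0, -0.005, 0],
  [0, 0, 0, 0, 0, -0.01, 0],
  [0, 0, 0, 0, 0, -0.02, 0],
  [0, 0, 0, 0, 0, -0.02, 0],
  [0, 0, 0, 0, 0, -0.02, 0],
  [0, 0, 0, 0, 0, -0.02, 0],
  [0, 0, 0, 0, 0, 0, 0],
  [0, 0, 0, 0, 0, 0, 0],
])

```text
time_s: 5.65
tool_pos: [0.539, -0.3063, 0.1179]
tcp_rot: [1.824, 2.556, 0.0]
wrist_force: [0.2, 0.1, -1.2]
grip_width: 0.0113
grip_force: 88.0
```

Run:
```python
from plant import *
from h import *
s=observe(); print(s["time_s"],s["tool_pos"],R.from_rotvec(s["tcp_rot"]).as_matrix().round(3).tolist(),s["grip_width"],s["grip_force"],s["wrist_force"])
g=grab_frame("wrist"); a=g["frame"][:,:,::-1]
T=np.eye(4);T[:3,:3]=R.from_rotvec(s["tcp_rot"]).as_matrix();T[:3,3]=s["tool_pos"];g["T"]=T@g["mount"];pickle.dump(g,open("w2.pkl","wb"))
d=grab_frame("side"); pickle.dump(d,open("side2.pkl","wb")); b=d["frame"][:,:,::-1]
u=proj(d,s["tool_pos"][None])[0].astype(int); print(u)
x,y=max(u[0]-80,0),max(u[1]-80,0); print(x,y)
cv2.imwrite("pics/g2.png",np.hstack([cv2.resize(a[:,160:480],(400,600)),cv2.resize(b[y:y+120,x:x+80*1],(400,600),interpolation=cv2.INTER_CUBIC)]))
```

```text
5.65 [ 0.53895301 -0.30634556  0.11788485] [[-0.325, 0.946, 0.001], [0.946, 0.325, -0.0], [-0.001, 0.001, -1.0]] 0.011330910496356462 88.0365264415741 [ 0.19836902  0.14690208 -1.24581462]
[369 289]
289 209
```

View pics/g2.png

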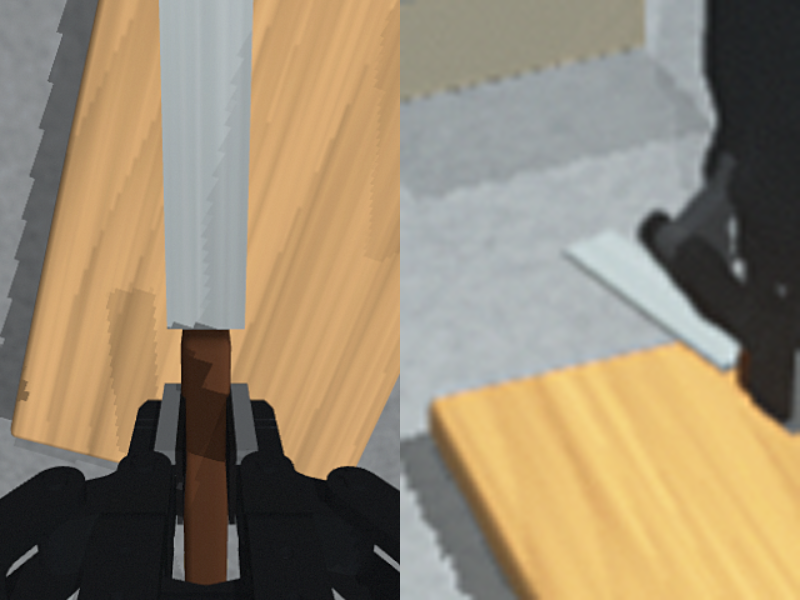

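The grasp is good: the handle is centred between the pads and the blade is straight ahead. In the side crop the tip corners are at (563,250) and (612,230). In the wrist crop the blade shoulder is at (167–245, 328). I'll solve for the knife's pose in the hand.

Run:
```python
from h import *
g=pickle.load(open("w2.pkl","rb")); d=pickle.load(open("side2.pkl","rb"))
M=np.linalg.inv(g["mount"]); Tt=g["T"]@M
# unknown: tip/body in tool frame: x0,y0,z0(blade mid at origin),pitch,yaw
def pts(x,L):
    L=np.array(L,float); r=R.from_euler("zy",[x[4],x[3]]).apply(L*[1,1,1]) # knife z up -> tool -z handled via sign
    return (r+x[:3])@Tt[:3,:3].T+Tt[:3,3]
# tool-frame knife local: x fwd, y tool, z tool(down)
Ls=[[.12,-.011,-.00125],[.12,.011,-.00125]]; us=np.array([[563,250],[612,230]],float)
us=(us-[400,0])/5+[289,209]-.4
Lw=[[.03,-.011,-.00125],[.03,.011,-.00125],[.12,-.011,-.00125],[.12,.011,-.00125]]
uw=np.array([[167,328],[245,328]])*.8+[160,0]
x0=[0,0,-.0037,0,0]
print("side pred",proj(d,pts(x0,Ls)).round(1).tolist(),"obs",us.tolist()); print("wrist pred",proj(g,pts(x0,Lw)).round(1).tolist(),"obs",uw.tolist(),"edge at v=0: x",160+.8*159,160+.8*252)
f=lambda x:np.concatenate([(proj(d,pts(x,Ls))-us).ravel(),(proj(g,pts(x,Lw[:2]))-uw).ravel(),(x[:5]-x0)/[.01,.003,.002,.05,.02]])
r=least_squares(f,x0); print(r.x.round(4),r.fun.round(1)); x=r.x
print("tip world",pts(x,[[.12,0,0]]).round(4),"tip minus tcp in tool",((pts(x,[[.12,0,0]])-Tt[:3,3])@Tt[:3,:3]).round(4))
```

```text
side pred [[320.6, 257.1], [330.1, 253.0]] obs [[321.20000000000005, 258.6], [331.0, 254.6]]
wrist pred [[293.0, 258.8], [355.4, 258.9], [286.0, -34.0], [362.8, -34.0]] obs [[293.6, 262.40000000000003], [356.0, 262.40000000000003]] edge at v=0: x 287.2 361.6
[-0.0016  0.0002 -0.0037 -0.0204  0.0009] [ 0.1 -0.  -0.2 -0.2  0.3 -0.  -0.3  0.  -0.2  0.1  0.  -0.4  0. ]
tip world [[ 0.5008 -0.1943  0.119 ]] tip minus tcp in tool [[ 0.1184  0.0003 -0.0012]]
```

step_arm([
  [0, 0, 0.036, 0, 0, 0, 0],
  [0, 0, 0.036, 0, 0, 0, 0],
  [0, 0, 0, 0.0348, 0.0095, 0, 0],
  [0, 0, 0, 0.0348, 0.0095, 0, 0],
  [0, 0, 0, 0.0348, 0.0095, 0, 0],
  [0, 0, 0, 0.0348, 0.0095, 0, 0],
  [0, 0, 0, 0.0348, 0.0095, 0, 0],
  [0, 0, 0, 0.0348, 0.0095, 0, 0],
  [0, 0, 0, 0.0348, 0.0095, 0, 0],
  [0, 0, 0, 0.0348, 0.0095, 0, 0],
  [0, 0, 0, 0, 0, 0.02, 0],
  [0, 0, 0, 0, 0, 0.02, 0],
  [0, 0, 0, 0, 0, 0.015, 0],
  [0, 0, 0, 0, 0, 0, 0],
  [0, 0, 0, 0, 0, 0, 0],
])

```text
time_s: 7.25
tool_pos: [0.5851, -0.0219, 0.0622]
tcp_rot: [-2.103, -2.334, 0.001]
wrist_force: [-0.7, -0.0, -0.7]
grip_width: 0.0112
grip_force: 88.1
```

Run:
```python
from plant import *
from h import *
s=observe(); print(s["time_s"],s["tool_pos"],R.from_rotvec(s["tcp_rot"]).as_matrix().round(3).tolist(),s["grip_width"],s["wrist_force"])
g=grab_frame("wrist"); a=g["frame"][:,:,::-1]
T=np.eye(4);T[:3,:3]=R.from_rotvec(s["tcp_rot"]).as_matrix();T[:3,3]=s["tool_pos"];g["T"]=T@g["mount"];pickle.dump(g,open("w3.pkl","wb"))
d=grab_frame("side"); pickle.dump(d,open("side3.pkl","wb")); b=d["frame"][:,:,::-1]
tin=[.5635,.1854,1.6758]
print("wrist notch/lid front corners",proj(g,place(tin,[[-.06,.022,.07],[-.06,-.022,.07],[-.062,.079,.075],[-.062,-.079,.075]])).round(0).tolist())
print("side notch",proj(d,place(tin,[[-.06,.022,.06],[-.06,-.022,.06]])).round(1).tolist())
cv2.imwrite("pics/g3.png",np.hstack([cv2.resize(a[:300],(400,300)),cv2.resize(b[165:255,255:375],(400,300),interpolation=cv2.INTER_CUBIC)]))
```

```text
7.25 [ 0.58513688 -0.02194641  0.06220749] [[-0.104, 0.995, -0.001], [0.995, 0.104, -0.0], [-0.0, -0.001, -1.0]] 0.01124114249680262 [-0.67831826 -0.03766095 -0.68474285]
wrist notch/lid front corners [[241.0, -159.0], [409.0, -159.0], [17.0, -154.0], [632.0, -154.0]]
side notch [[302.6, 204.1], [319.1, 200.6]]
```

View pics/g3.png

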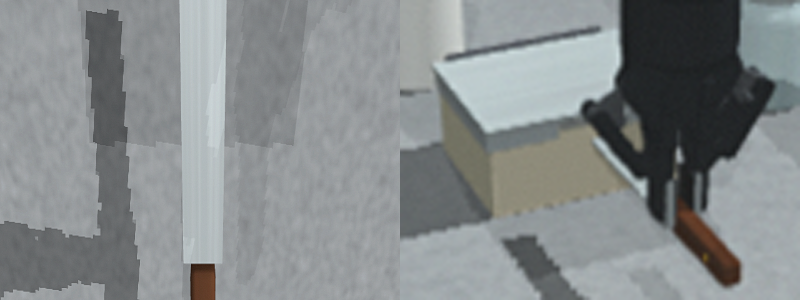

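The side view's notch pixels (303–319, ~204) match the predicted ones (302.6–319.1, 204/200.6), and the tip should be at z ≈ 64–66 mm. I'll insert slowly and watch the force.

step_arm([
  [0, 0, 0, 0.01, 0, 0, 0],
  [0, 0, 0, 0.01, 0, 0, 0],
  [0, 0, 0, 0.006, 0, 0, 0],
  [0, 0, 0, 0.006, 0, 0, 0],
  [0, 0, 0, 0.006, 0, 0, 0],
  [0, 0, 0, 0.006, 0, 0, 0],
  [0, 0, 0, 0, 0, 0, 0],
])

```text
time_s: 8.05
tool_pos: [0.5805, 0.0233, 0.0621]
tcp_rot: [-2.101, -2.336, -0.0]
wrist_force: [0.3, 0.8, -1.4]
grip_width: 0.0116
grip_force: 88.1
```

step_arm([
  [0, 0, 0, 0.008, 0, 0, 0],
  [0, 0, 0, 0.008, 0, 0, 0],
  [0, 0, 0, 0.008, 0, 0, 0],
  [0, 0, 0, 0.006, 0, 0, 0],
  [0, 0, 0, 0, 0, 0, 0],
  [0, 0, 0, 0, 0, -0.002, 0],
  [0, 0, 0, 0, 0, -0.002, 0],
  [0, 0, 0, 0, 0, -0.002, 0],
  [0, 0, 0, 0, 0, -0.002, 0],
  [0, 0, 0, 0, 0, 0, 0],
])

```text
time_s: 9.05
tool_pos: [0.5775, 0.0518, 0.0704]
tcp_rot: [2.102, 2.334, 0.0]
wrist_force: [0.3, -0.6, -2.9]
grip_width: 0.0115
grip_force: 88.0
```

step_arm([
  [0, 0, 0, 0.0005, 0, -0.004, 0],
  [0, 0, 0, 0.0005, 0, -0.004, 0],
  [0, 0, 0, 0.001, 0, -0.004, 0],
  [0, 0, 0, 0.001, 0, -0.004, 0],
  [0, 0, 0, 0.001, 0, -0.004, 0],
  [0, 0, 0, 0.001, 0, -0.004, 0],
  [0, 0, 0, 0.001, 0, -0.004, 0],
  [0, 0, 0, 0, 0, 0, 0],
  [0, 0, 0, 0, 0, 0, 0],
])

```text
time_s: 9.95
tool_pos: [0.5769, 0.0583, 0.0983]
tcp_rot: [2.102, 2.335, 0.0]
wrist_force: [0.7, -0.6, -2.1]
grip_width: 0.0118
grip_force: 88.2
```

Run:
```python
from plant import *
from h import *
s=observe(); print(s["time_s"],s["tool_pos"],s["wrist_force"],s["moment"])
d=grab_frame("side")["frame"][:,:,::-1];e=grab_frame("scene")["frame"][:,:,::-1]
cv2.imwrite("pics/g4.png",np.hstack([cv2.resize(d[140:260,245:365],(400,400),interpolation=3),cv2.convertScaleAbs(cv2.resize(e[150:270,310:430],(400,400),interpolation=3),alpha=1.6)]))
```

```text
9.95 [0.57688104 0.05828908 0.09829463] [ 0.72690814 -0.58443437 -2.09069367] [-0.14402276 -0.06898359  0.01174328]
```

View pics/g4.png

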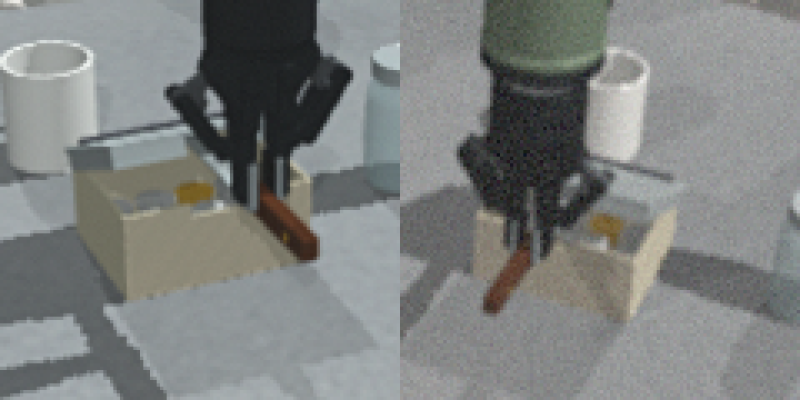

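The view shows the lid raised about 0.4 rad, resting on the blade, with the pods visible inside. I'll continue on the arc about the hinge with the tip at radius 77 mm.

step_arm([
  [0, 0, 0, 0.0025, 0, -0.005, 0],
  [0, 0, 0, 0.0029, 0, -0.0047, 0],
  [0, 0, 0, 0.0031, 0, -0.0044, 0],
  [0, 0, 0, 0.0034, 0, -0.0042, 0],
  [0, 0, 0, 0.0038, 0, -0.0039, 0],
  [0, 0, 0, 0.0039, 0, -0.0037, 0],
  [0, 0, 0, 0.0042, 0, -0.0033, 0],
  [0, 0, 0, 0.0044, 0, -0.0031, 0],
  [0, 0, 0, 0.0046, 0, -0.0028, 0],
  [0, 0, 0, 0.0048, 0, -0.0024, 0],
  [0, 0, 0, 0.005, 0, -0.002, 0],
  [0, 0, 0, 0.0051, 0, -0.0018, 0],
  [0, 0, 0, 0.0052, 0, -0.0013, 0],
  [0, 0, 0, 0.0053, 0, -0.001, 0],
  [0, 0, 0, 0.0054, 0, -0.0006, 0],
  [0, 0, 0, 0.0054, 0, -0.0003, 0],
  [0, 0, 0, 0.0054, 0, 0.0001, 0],
  [0, 0, 0, 0.0053, 0, 0.0005, 0],
  [0, 0, 0, 0.0046, 0, 0.0008, 0],
  [0, 0, 0, 0, 0, 0, 0],
])

```text
time_s: 12.05
tool_pos: [0.5677, 0.1429, 0.141]
tcp_rot: [-2.1, -2.336, 0.0]
wrist_force: [-0.5, -0.7, -0.6]
grip_width: 0.0117
grip_force: 88.4
```

Run:
```python
from plant import *
from h import *
s=observe(); print(s["time_s"],s["tool_pos"],s["wrist_force"],s["moment"])
d=grab_frame("side")["frame"][:,:,::-1];e=grab_frame("scene")["frame"][:,:,::-1]
cv2.imwrite("pics/g5.png",np.hstack([cv2.resize(d[110:250,235:375],(400,400),interpolation=3),cv2.convertScaleAbs(cv2.resize(e[130:270,300:440],(400,400),interpolation=3),alpha=1.6)]))
```

```text
12.05 [0.56774182 0.14287249 0.14104952] [-0.5452282  -0.66440115 -0.60716505] [ 0.00912342 -0.0028218   0.04070126]
```

View pics/g5.png

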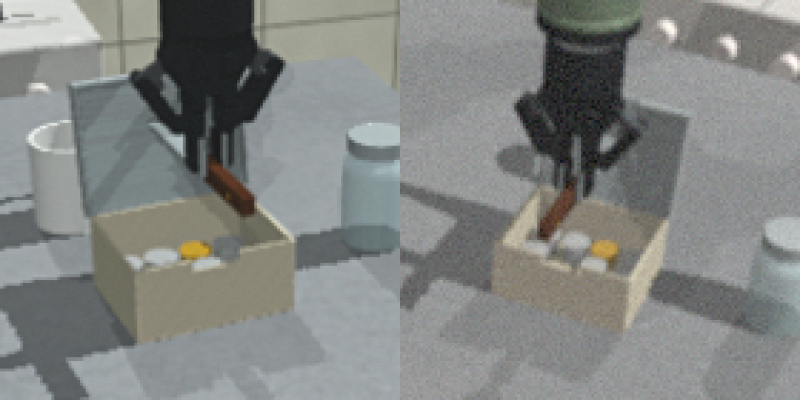

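The view shows the lid standing about upright, leaning slightly back (estimated 1.7 rad). The mug and jar are untouched. I'll retreat and carry the knife back over the board.

step_arm([
  [0, 0, 0, -0.01, 0, 0, 0],
  [0, 0, 0, -0.02, 0, 0, 0],
  [0, 0, 0, -0.03, 0, 0, 0],
  [0, 0, 0, -0.04, 0, 0, 0],
  [0, 0, 0, -0.04, 0, 0, 0],
  [0, 0, 0, -0.036, -0.0079, 0, 0],
  [0, 0, 0, -0.036, -0.0079, 0, 0],
  [0, 0, 0, -0.036, -0.0079, 0, 0],
  [0, 0, 0, -0.036, -0.0079, 0, 0],
  [0, 0, 0, -0.036, -0.0079, 0, 0],
  [0, 0, 0, -0.036, -0.0079, 0, 0],
  [0, 0, 0, -0.036, -0.0079, 0, 0],
  [0, 0, 0, -0.036, -0.0079, 0, 0],
  [0, 0, 0, 0, 0, 0.02, 0],
  [0, 0, 0, 0, 0, 0.02, 0],
  [0, 0, 0, 0, 0, 0.02, 0],
  [0, 0, 0, 0, 0, 0.02, 0],
  [0, 0, 0, 0, 0, 0.02, 0],
  [0, 0, 0, 0, 0, 0.005, 0],
  [0, 0, 0, 0, 0, 0, 0],
])

```text
time_s: 14.15
tool_pos: [0.5492, -0.2909, 0.036]
tcp_rot: [-2.102, -2.333, 0.001]
wrist_force: [0.9, 0.2, 0.3]
grip_width: 0.0113
grip_force: 88.4
```

step_arm([
  [0, 0, 0, 0, 0, 0.004, 0],
  [0, 0, 0, 0, 0, 0.003, 0],
  [0, 0, 0, 0, 0, 0.002, 0],
  [0, 0, 0, 0, 0, 0.001, 0],
  [0, 0, 0, 0, 0, 0, 0],
])

```text
time_s: 14.65
tool_pos: [0.55, -0.2903, 0.0263]
tcp_rot: [2.102, 2.335, -0.0]
wrist_force: [-0.4, 1.5, -0.4]
grip_width: 0.0113
grip_force: 88.4
```

step_arm([
  [0, 0, 0, 0, 0, 0.001, 0],
  [0, 0, 0, 0, 0, 0.001, 0],
  [0, 0, 0, 0, 0, 0.001, 0],
  [0, 0, 0, 0, 0, 0.001, 0],
  [0, 0, 0, 0, 0, 0, 0],
])

```text
time_s: 15.15
tool_pos: [0.5501, -0.2904, 0.0233]
tcp_rot: [2.102, 2.335, 0.001]
wrist_force: [-5.8, 4.6, 19.7]
grip_width: 0.0113
grip_force: 91.1
```

The knife is in contact with the board. I'll relax slightly, open, and lift away.

step_arm([
  [0, 0, 0, 0, 0, -0.0008, 0],
  [0, 0, 0, 0, 0, 0, 0.2],
  [0, 0, 0, 0, 0, 0, 0.35],
  [0, 0, 0, 0, 0, 0, 0.5],
  [0, 0, 0, 0, 0, 0, 0.7],
  [0, 0, 0, 0, 0, 0, 0.9],
  [0, 0, 0, 0, 0, 0, 1],
  [0, 0, 0, 0, 0, 0, 1],
  [0, 0, 0, 0, 0, 0, 1],
  [0, 0, 0, 0, 0, -0.01, 1],
  [0, 0, 0, 0, 0, -0.02, 1],
  [0, 0, 0, 0, 0, -0.03, 1],
  [0, 0, 0, 0, 0, -0.04, 1],
  [0, 0, 0, 0, 0, -0.04, 1],
  [0, 0, 0, 0, 0, -0.04, 1],
  [0, 0, 0, 0, 0, 0, 1],
  [0, 0, 0, 0, 0, 0, 1],
], grip_force=20)

```text
time_s: 16.85
tool_pos: [0.5503, -0.2904, 0.2046]
tcp_rot: [2.101, 2.334, 0.002]
wrist_force: [-0.4, -0.1, -0.6]
grip_width: 0.0854
grip_force: 0.0
```

Run:
```python
from plant import *
from h import *
s=observe(); print(s["time_s"],s["tool_pos"],s["wrist_force"],s["grip_width"])
d=grab_frame("side")["frame"][:,:,::-1]
cv2.imwrite("pics/g6.png",cv2.resize(d[100:420,220:500],(525,600),interpolation=3))
```

```text
16.85 [ 0.55027932 -0.29038484  0.2045683 ] [-0.42650233 -0.07650879 -0.59414715] 0.08544020645920063
```

View pics/g6.png

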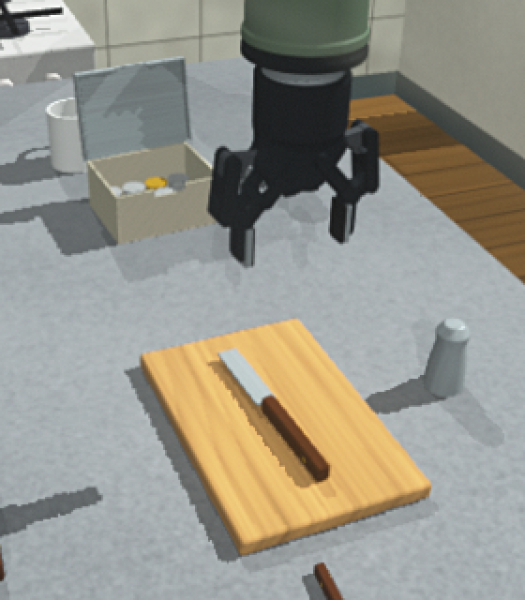

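The lid stands open and the knife lies flat near the middle of the board, at about (275,415). The gripper is clear of everything. Before handing in, I'll check the lid angle from its top corners at (75,73) and (186,59).

Run:
```python
from h import *
D=pickle.load(open("side0.pkl","rb"))
print("obs",[[260,138.9],[319.2,131.5]])
for t in (1.3,1.4,1.5,1.6,1.7,1.8,1.9):
    L=[[.06-.122*np.cos(t)+.0*np.sin(t),y,.07+.122*np.sin(t)] for y in (.079,-.079)]
    L2=[[.06-.122*np.cos(t)+.005*np.sin(t),y,.07+.122*np.sin(t)+.005*np.cos(t)] for y in (.079,-.079)]
    print(t,proj(D,place([.5635,.1854,1.6758],L)).round(1).tolist(),proj(D,place([.5635,.1854,1.6758],L2)).round(1).tolist())
```

```text
obs [[260, 138.9], [319.2, 131.5]]
1.3 [[265.8, 146.7], [325.3, 136.8]] [[265.2, 145.6], [324.5, 135.7]]
1.4 [[264.2, 144.1], [323.3, 134.3]] [[263.5, 143.1], [322.5, 133.4]]
1.5 [[262.6, 141.9], [321.4, 132.3]] [[262.0, 141.1], [320.6, 131.6]]
1.6 [[261.0, 140.2], [319.4, 130.7]] [[260.4, 139.6], [318.6, 130.2]]
1.7 [[259.5, 139.0], [317.5, 129.7]] [[259.0, 138.6], [316.7, 129.3]]
1.8 [[258.1, 138.3], [315.7, 129.0]] [[257.6, 138.1], [314.9, 128.9]]
1.9 [[256.8, 138.1], [313.9, 128.9]] [[256.3, 138.1], [313.2, 128.9]]
```

```bash
python3 -c "
from plant import *
print(sign_off())"
```

```text
the job is handed in; nothing more can be done
None
```

I levered the tin's lid open with the palette knife and swung it back to about 1.6 rad (upright is 1.57), laid the knife flat on the board, left the mug, jar and shaker alone, and handed the job in at about 17 s; no verdict came back.

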